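# Lock the rotary table with its ratchet spindle

### The job

Lock the rotary calibration table: turn the table by the upright sensor standing on it until the keyway in its rim lies under the leaning lock spindle, then screw the spindle fully home in the keyway by its black ratchet cap (clockwise as seen from the cap's end) and keep turning until the ratchet clearly slips past a click or two. Let go of everything, and leave the other things on the bench where they are.

Things in the scene. Friction and masses are not known exactly. Their poses are not given: they have to be found in the camera images.
- fixture: Fixed base of the rotary table: grey plate, x -190 to +100, y -85 to +85 mm from its origin, 14 mm thick. Origin: on the bench, under the turntable's axis. z up; -x points to the spindle's bracket, on the left as the robot sees it. The spindle's axis lies in this xz plane, leans 35 degrees from vertical with its upper end to -x, and points down to x -60, z 46 mm.
- bracket (a point): Bare metal bracket, fixed on the base, that carries the lock spindle: this point is on the spindle's axis at its middle, 101 mm over the bench. The bracket spans x -156 to -72 mm of the base, 44 mm wide, its top edge 123 mm over the bench.
- turntable (a joint): Angle of the turntable, rad, positive anticlockwise from above; 0: keyway exactly under the spindle. Starts at +0.5 to +1.15, so turn it clockwise. Needs 0.25 N m and stays where it is left. Disc of 160 mm diameter; its top is a raised bright rim: outer radius 80, inner 45, 8 mm high, top 54 mm over the bench.
- keyway (a point): The keyway: the one 20 mm wide radial gap through the bright rim, parallel sides, flat dark floor 46 mm over the bench. This point: its middle, at the rim's top, 62.5 mm from the axis; turns with the table; -x points outward. The spindle's nose enters if the table is within about 0.07 rad (4 mm) of lined up; otherwise it strikes the rim.
- sensor_grip (a point): Where to grip the upright grey sensor box fixed on the turntable: on the turntable's axis, 125 mm over the bench, 21 mm below the box's top. The box is 76 mm long (this x axis, in line with the keyway, so pointing to the spindle when lined up) and 28 mm thick (y), to be gripped across the 28 mm. Turns with the table.
- spindle (a joint): How far the lock spindle is screwed in along its axis, m. 0 at the start, fully out. At about 0.003 the nose reaches the height of the rim's top; lined up, it goes on and is home on the keyway's floor at about 0.013. Advances 5.1 mm for each rad turned (32 mm a turn): home takes about 2.6 rad. Stays where it is left; only a push of over 20 N along the axis moves it unturned.
- nose (a point): End of the spindle's rounded steel nose (12 mm diameter), on the spindle's axis. z axis: along the spindle, up towards the cap.
- cap (a joint): How far the ratchet cap has slipped clockwise on the thimble, rad; 0 at the start. With the spindle free, cap and thimble turn as one (0.13 N m) and this stays near 0. With the spindle stopped the clutch slips at a steady 0.21 N m and this grows; count 0.13 rad as a click. Anticlockwise the cap unscrews the spindle, and slips back only once it is fully out.
- cap_grip (a point): Middle of the ratchet cap, on its axis: black ribbed cylinder, 39 mm diameter, 50 mm long. z: the spindle's axis, up out of the cap, 35 degrees from vertical. At the start 175 mm over the bench and 146 mm from the turntable's axis; moves down its axis with the spindle. Can be gripped from any side around the axis; regrip as often as needed.
- thimble_mid (a point): Middle of the bare steel thimble, 31 mm diameter, 32 mm long, on the spindle's axis 45 mm below the cap's middle. A black line on its side, and a white line on the cap's end, show each one's turning: when the ratchet slips only the white line moves. The bracket begins 30 mm below this point at the start, 17 mm when home.
- driver: Screwdriver with black handle, 200 mm long, lying near the fixture: a bystander.
- weight: Steel check weight with a knob on top, 52 mm diameter, 70 mm high, standing near the fixture: a bystander; origin under its centre.
- handheld: Grey handheld meter, 150 x 75 x 28 mm, lying near the fixture: a bystander; origin under its centre.
- spare: Spare grey sensor box, 92 x 76 x 28 mm, lying near the fixture: a bystander; origin under its centre.

How it is judged:
By the outcome, as a careful person would: the job done as asked, in the order asked, and still so for the second after the job is handed in, with the robot touching nothing.
It also fails if it takes over 61 s, if anything falls off the work surface, if the arm or the gripper's body presses on something with over 40 N, if the wrist force passes 120 N, or if a joint passes its speed limit or range.

### The arm

A 6-joint arm with a two-finger parallel gripper is mounted at the origin on the work surface. World frame = base frame: x ahead of the robot, y to its left, z up, the work surface at z = 0. Lengths are in m, angles in rad, forces in N, time in s.
With the tool pointing down it reaches from about 0.35 to 0.925 m from the base axis. Payload 6.4 kg.
Tool frame: the origin (TCP) lies midway between the tips of the shut fingers; the grasp point (between the pads) lies 19 mm behind it; z points along the fingers, y is the direction in which the jaws open and shut (so a half turn about z gives the same grasp; the last joint's range is limited). The gripper opens to 85 mm and grips with 20 to 120 N. Pads are 22 mm wide; open, the fingers measure 114 mm over their backs; the gripper's body (76 mm by 85 mm) begins 54 mm behind the grasp point. The pads swing forward as they close: fully open they stand 13 mm farther back than shut.
Start: joints at [1.094, 0.245, 1.558, -0, 1.339, -0.174], TCP at [0.194, 0.62, 0.231] pointing down, gripper open.
Joint ranges: [-3.13, 3.13], [-1.02, 2.26], [0.13, 2.54], [-0.95, 4.09], [0.21, 2.88], [-2.74, 2.74]. Speed limits (rad/s): [2.57, 2.57, 3.14, 3.14, 3.14, 3.14].

### API

Orientations are given as a unit quaternion [x, y, z, w].
In Python, from bench import r, kin, vision, job gives the robot as it stands. Calls block until the motion is done:
- r.move_pose(position, orientation): joint-space move of the TCP to a pose.
- r.move_linear(position, frame=None, v=0.15, f_stop=None): straight line of the TCP; frame=None keeps the orientation; v is the mean speed in m/s. With f_stop (N) it stops when the force on the tool has changed by that much, and returns True; else False.
- r.movej(angles): joint-space move.
- r.ungrasp() and r.grasp(squeeze=None): open the fingers fully, or close them until they stop; squeeze is the grip in N (None keeps the last).
- r.wait(seconds).
- kin.solve_ik(position, orientation): joint angles nearest the present ones, or None.
- r.observe(): the state.
- vision.grab_frame(name): name is "scene" or "top"; returns the picture (420x560x3 uint8, blue, green, red); there is no depth.
- vision.camera_params(name): a dict with "fx", "fy", "cx", "cy" (pixels), "world_to_cam" (4x4, takes a point from world to camera coordinates). Camera axes: x right, y up, looking along -z (the intrinsics and any distortion apply to the point x, -y, -z); pixel columns grow to the right and rows downward; lengths in m; the calibration is good to about 2 mm. A picture is of the moment at which its call begins. camera_params takes no time and is no camera call.
A pose or a line that the arm cannot do raises r.MotionError and nothing moves.
- job.finish_job(): hands the job in, once; it reports no verdict.
The state is a dict: "time": time; "joints": joint angles; "joint_velocities": joint speeds; "joint_efforts": joint torques, N m; "eef_pos": TCP position; "ee_rot": TCP orientation; "wrist_force": force on the tool from outside, world axes, zero at the start; "ft_torque": the same for the moment, N m; "gripper_width": finger opening in m.
Only numpy, scipy, OpenCV 4.12 (cv2) and the standard library are available. Lean on these libraries where they do the work, as an engineer would, in place of code of your own. Each camera call takes 0.05 s, during which the arm holds its last target.

## Working session

There is one attempt and no reset: what is moved stays moved. The work goes in short steps, each a Python script; the robot and the scene stay as the last script left them, time stands still between calls to the robot, and variables do not carry over. Pictures are saved under pics/ and viewed, and the job is handed in when it is done.

```bash
ls; mkdir -p pics; python3 - <<'E'
from bench import r,kin,vision,job
import cv2
for n in("scene","top"):
    cv2.imwrite(f"pics/{n}0.png",vision.grab_frame(n)); print(n,vision.camera_params(n))
s=r.observe();print(s)
E
```

```text
pics
scene {'fx': 388.2110566677334, 'fy': 388.2110566677334, 'cx': 280.85312203069043, 'cy': 208.152134667441, 'world_to_cam': array([[-0.32897883,  0.94433589,  0.00163051,  0.18359598],
       [-0.72642063, -0.25416606,  0.63852383,  0.34673976],
       [ 0.60339539,  0.20887638,  0.76960033, -1.12732366],
       [ 0.        ,  0.        ,  0.        ,  1.        ]])}
top {'fx': 497.5580061258489, 'fy': 497.5580061258489, 'cx': 279.0782213130616, 'cy': 216.28731768083836, 'world_to_cam': array([[-0.01438734, -0.99965287, -0.0220714 ,  0.03620252],
       [ 0.99755133, -0.01586103,  0.06811588, -0.58999637],
       [-0.06844231, -0.02103735,  0.99743325, -1.00352424],
       [ 0.        ,  0.        ,  0.        ,  1.        ]])}
{'time': 0.1, 'joints': array([ 1.09389899e+00,  2.45732117e-01,  1.55887898e+00, -2.83081674e-05,
        1.33875271e+00, -1.74093814e-01]), 'joint_velocities': array([-6.32304404e-04, -2.69143989e-03, -2.64876945e-03,  6.51411676e-06,
        2.10382785e-04, -1.27447185e-04]), 'joint_efforts': array([-5.72501285e-04, -4.30671573e+01, -3.27129936e+01, -2.34000827e-04,
        2.86271046e-03, -1.79868221e-05]), 'eef_pos': array([0.19358866, 0.61997004, 0.23030535]), 'ee_rot': array([ 1.50820718e-01,  9.88560735e-01, -8.43485351e-04, -2.70140998e-04]), 'wrist_force': array([ 0.02941327, -0.21648867,  0.54860472]), 'ft_torque': array([-0.00589566, -0.00721007, -0.02767358]), 'gripper_width': 0.08552559676492828}
```

View pics/scene0.png

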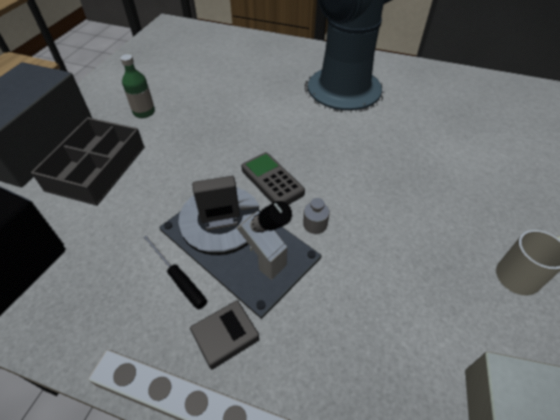

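View pics/top0.png

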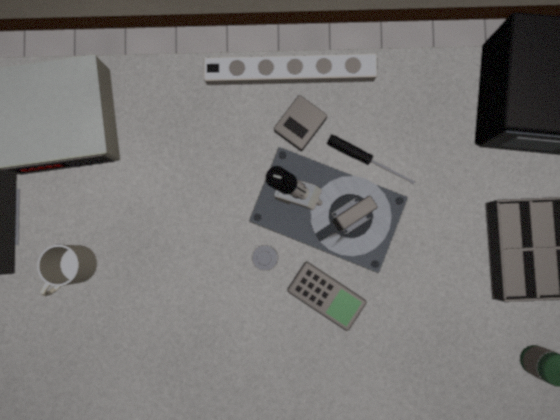

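The scene view shows the table at about (225,222) and the leaning cap at about (275,215). In the top view the disc is at about (351,216), the cap at (281,180), and the keyway at lower left near (327,237). The weight is at (265,258), meter at (327,296), spare at (301,122) and driver at (370,158). Next I'll take measurements on enlarged crops.

```bash
cat > h.py <<'E'
import numpy as np, cv2
from bench import r,kin,vision,job
def ray(n,uv):
    p=vision.camera_params(n);M=p["world_to_cam"];R=M[:3,:3];t=M[:3,3]
    d=np.array([(uv[0]-p["cx"])/p["fx"],-(uv[1]-p["cy"])/p["fy"],-1.0])
    return -R.T@t, R.T@d
def onz(n,uv,z):
    o,d=ray(n,uv); return o+d*(z-o[2])/d[2]
def proj(n,P):
    p=vision.camera_params(n);M=p["world_to_cam"];c=M[:3,:3]@np.asarray(P)+M[:3,3]
    return np.array([p["cx"]+p["fx"]*c[0]/-c[2],p["cy"]+p["fy"]*(-c[1])/-c[2]])
E
python3 - <<'E'
from h import *
im=cv2.imread("pics/top0.png"); g=cv2.cvtColor(im,cv2.COLOR_BGR2GRAY)
cv2.imwrite("pics/topz.png",cv2.resize(im[130:290,230:430],None,fx=4,fy=3.75,interpolation=cv2.INTER_CUBIC)) 
im2=cv2.imread("pics/scene0.png")
cv2.imwrite("pics/scenez.png",cv2.resize(im2[140:320,140:340],None,fx=3.3,fy=3.3,interpolation=cv2.INTER_CUBIC))
# base plate mask
b=im[:,:,0].astype(int);rr=im[:,:,2].astype(int)
for uv in [(270,215),(390,200),(300,230),(240,240),(370,190),(350,215),(430,300)]: print(uv,im[uv[1],uv[0]])
E
```

```text
(270, 215) [85 80 77]
(390, 200) [82 77 74]
(300, 230) [90 83 83]
(240, 240) [137 140 139]
(370, 190) [141 137 135]
(350, 215) [116 119 125]
(430, 300) [134 136 139]
```

View pics/topz.png

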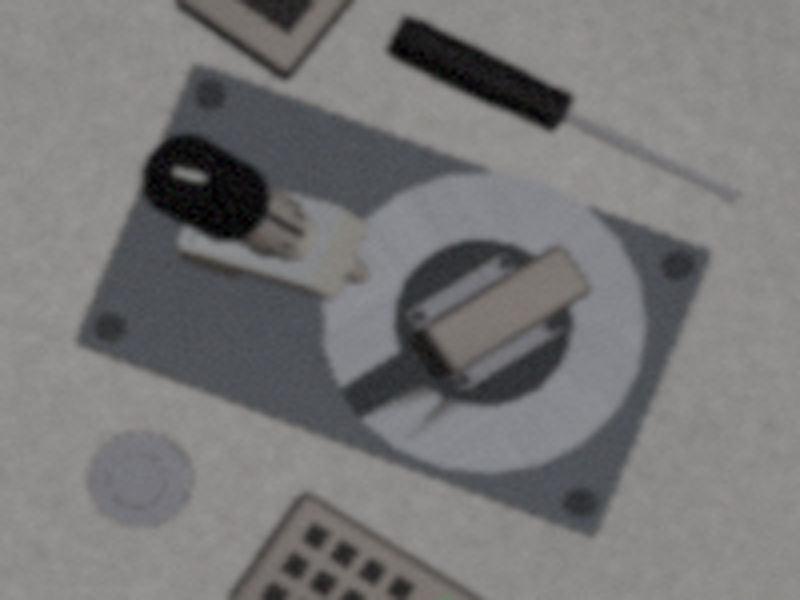

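View pics/scenez.png

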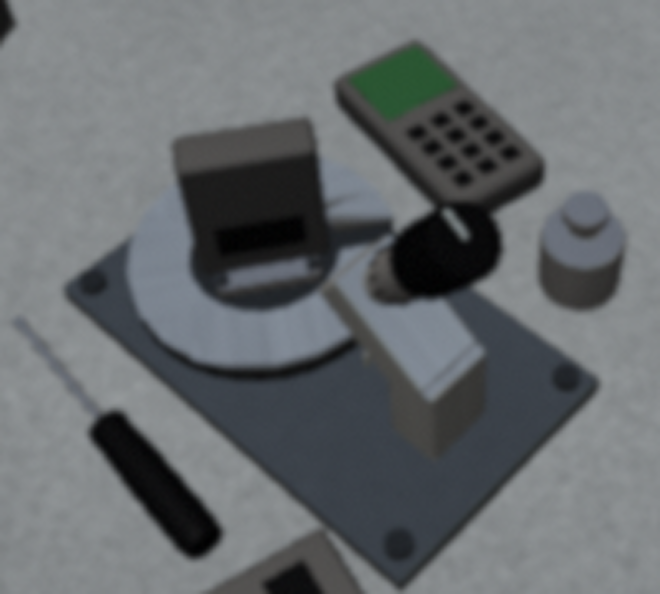

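```bash
python3 - <<'E'
from h import *
c=np.array([(195,65),(710,250),(597,533),(80,345)],float)
px=np.c_[230+c[:,0]/4-.4,130+c[:,1]/3.75-.4]
P=np.array([onz("top",p,0.014)[:2] for p in px])
print(P.round(4)); 
print("sides",[np.linalg.norm(P[i]-P[(i+1)%4]).round(4) for i in range(4)])
# refine corners by mask of plate+disc+bracket vs bench: least squares fit of known local corners
# local (x,y): spindle side -x. top-left px = (-x, ?)
# fixture x axis dir
xd=(P[1]-P[0]+P[2]-P[3]);xd/=np.linalg.norm(xd);yd=np.array([-xd[1],xd[0]])
side=np.sign((P[0]-P[3])@yd)
L=np.array([(-190,85*side),(100,85*side),(100,-85*side),(-190,-85*side)])/1000
a=np.arctan2(xd[1],xd[0])
R=np.array([[np.cos(a),-np.sin(a)],[np.sin(a),np.cos(a)]])
o=(P-L@R.T); print("origin ests",o.round(4),o.mean(0),"yaw",a,"side",side)
# disc: bright mask
im=cv2.imread("pics/top0.png"); hsv=cv2.cvtColor(im,cv2.COLOR_BGR2HSV)
O=o.mean(0)
print("pred disc centre px",proj("top",[*O,.054]))
# rim edge: radial scan from predicted centre
g=cv2.GaussianBlur(cv2.cvtColor(im,cv2.COLOR_BGR2GRAY),(3,3),0).astype(float)
pts=[]
for th in np.linspace(-np.pi,np.pi,120,endpoint=False):
    rs=np.arange(.068,.094,.0005)
    prof=[]
    for q in rs:
        u=proj("top",[O[0]+q*np.cos(th),O[1]+q*np.sin(th),.054]).astype(np.float32)
        prof.append(cv2.getRectSubPix(g.astype(np.float32),(1,1),(float(u[0]),float(u[1])))[0,0])
    prof=np.array(prof);d=prof[6:]-prof[:-6];i=d.argmin()
    if d[i]<-25: pts.append((th,rs[i+3]))
pts=np.array(pts);print(len(pts))
X=O+pts[:,1:]*np.c_[np.cos(pts[:,0]),np.sin(pts[:,0])]
A=np.c_[2*X,np.ones(len(X))]
for _ in range(3):
    s=np.linalg.lstsq(A,(X**2).sum(1),rcond=None)[0];rad=np.sqrt(s[2]+s[:2]@s[:2])
    res=np.linalg.norm(X-s[:2],axis=1)-rad;k=abs(res)<.003;X=X[k];A=A[k]
print("disc centre",s[:2],rad,len(X))
# box top corners
c=np.array([(425,340),(558,247),(592,287),(455,372)],float)
B=np.array([onz("top",(230+q[0]/4-.4,130+q[1]/3.75-.4),.146)[:2] for q in c]);print("box",B.mean(0),[np.linalg.norm(B[i]-B[(i+1)%4]) for i in range(4)])
v=(B[1]-B[0]+B[2]-B[3]);print("boxyaw",np.arctan2(v[1],v[0]))
# keyway outer end midpoint
k=onz("top",(230+358/4-.4,130+398/3.75-.4),.046)[:2];kd=O-k;print("keyway",k,np.linalg.norm(kd),np.arctan2(kd[1],kd[0]))
E
```

```text
[[ 0.7363  0.0268]
 [ 0.6282 -0.2376]
 [ 0.4739 -0.1752]
 [ 0.5809  0.0887]]
sides [np.float64(0.2857), np.float64(0.1664), np.float64(0.2847), np.float64(0.1673)]
origin ests [[ 0.5859 -0.1171]
 [ 0.5871 -0.1129]
 [ 0.5904 -0.1146]
 [ 0.5879 -0.1194]] [ 0.58785172 -0.11600499] yaw -1.9574012566187025 side 1.0
pred disc centre px [350.88985627 215.3127594 ]Traceback (most recent call last):
  File "<stdin>", line 27, in <module>
  File "h.py", line 10, in proj
    p=vision.camera_params(n);M=p["world_to_cam"];c=M[:3,:3]@np.asarray(P)+M[:3,3]
ValueError: time passes only in moves, steps and waits
```

```bash
python3 - <<'E'
s=open("h.py").read()
s=s.replace("def ray","_c={}\ndef cp(n):\n    if n not in _c: _c[n]=vision.camera_params(n)\n    return _c[n]\ndef ray",1).replace("p=vision.camera_params(n)","p=cp(n)")
s+='''
def scan(im,n,O,z=.054,lo=.068,hi=.094,sgn=-1,thr=18,sub=None):
    g=cv2.GaussianBlur(cv2.cvtColor(im,cv2.COLOR_BGR2GRAY),(3,3),0).astype(np.float32)
    X=[]
    rs=np.arange(lo,hi,.0005)
    for th in np.linspace(-np.pi,np.pi,180,endpoint=False):
        uv=np.array([proj(n,[O[0]+q*np.cos(th),O[1]+q*np.sin(th),z]) for q in rs],np.float32)
        prof=cv2.remap(g,uv[None,:,0],uv[None,:,1],cv2.INTER_LINEAR)[0]
        d=prof[6:]-prof[:-6];i=(sgn*d).argmax()
        if sgn*d[i]>thr: X.append([O[0]+rs[i+3]*np.cos(th),O[1]+rs[i+3]*np.sin(th)])
    X=np.array(X)
    for _ in range(4):
        s=np.linalg.lstsq(np.c_[2*X,np.ones(len(X))],(X**2).sum(1),rcond=None)[0];rad=np.sqrt(s[2]+s[:2]@s[:2])
        res=np.linalg.norm(X-s[:2],axis=1)-rad
        X=X[abs(res)<max(.0015,1.5*res.std())]
    return s[:2],rad,len(X)
'''
open("h.py","w").write(s)
E
python3 - <<'E'
from h import *
O=np.array([.58785,-.116])
im=cv2.imread("pics/top0.png")
print("outer top",scan(im,"top",O))
print("inner top",scan(im,"top",O,lo=.035,hi=.055,sgn=1))
print("outer scene",scan(cv2.imread("pics/scene0.png"),"scene",O))
c=np.array([(425,340),(558,247),(592,287),(455,372)],float)
B=np.array([onz("top",(230+q[0]/4-.4,130+q[1]/3.75-.4),.146)[:2] for q in c]);print("box",B.mean(0),[np.linalg.norm(B[i]-B[(i+1)%4]) for i in range(4)])
v=(B[1]-B[0]+B[2]-B[3]);print("boxyaw",np.arctan2(v[1],v[0]))
k=onz("top",(230+358/4-.4,130+398/3.75-.4),.046)[:2];kd=O-k;print("keyway",k,np.linalg.norm(kd),np.arctan2(kd[1],kd[0]))
s2=[(65,287),(402,588),(600,382)]
print("scene corners",[onz("scene",(140+q[0]/3.3-.4,140+q[1]/3.3-.4),.014).round(4)[:2] for q in s2])
# predicted cap end
yaw=-1.957;xd=np.array([np.cos(yaw),np.sin(yaw)])
capm=np.array([*(O-xd*.146),.175]);ax=np.array([*(-xd*np.sin(np.radians(35))),np.cos(np.radians(35))])
for n in("top","scene"): print(n,"cap mid",proj(n,capm),"cap end",proj(n,capm+.025*ax),"nose",proj(n,np.array([*(O-xd*.06),.046])+ax*.013))
E
```

```text
outer top (array([ 0.58777366, -0.11532573]), np.float64(0.07958153843878626), 131)
inner top (array([ 0.58744156, -0.11473516]), np.float64(0.04371059161180688), 144)
outer scene (array([ 0.58972398, -0.1156983 ]), np.float64(0.07819937129866843), 70)
box [ 0.58620876 -0.11482857] [np.float64(0.07496751811851438), np.float64(0.024474710086250687), np.float64(0.07407133643383028), np.float64(0.020351666824489953)]
boxyaw -0.9740521058244365
keyway [ 0.5485192  -0.05268268] 0.07453854354135889 -1.0149560720025692
scene corners [array([ 0.6247, -0.2386]), array([0.7386, 0.0276]), array([0.5826, 0.0911])]
top cap mid [281.27234813 180.45977083] cap end [273.27437677 175.79871731] nose [319.18153427 202.95594053]
scene cap mid [274.76192862 216.80245005] cap end [281.77484286 213.25466828] nose [244.11665206 234.37952673]
```

```bash
cat >> h.py <<'E'
from scipy.spatial.transform import Rotation as Rot
O=np.array([.5880,-.1155]);YAW=-1.957
XD=np.array([np.cos(YAW),np.sin(YAW),0]);S,C=np.sin(np.radians(35)),np.cos(np.radians(35))
AX=-XD*S+np.array([0,0,C])
CAP=np.array([*O,0])-XD*.146+[0,0,.175]
def frame(z,y):
    z=np.array(z,float);z/=np.linalg.norm(z);y=np.array(y,float);y-=z*(y@z);y/=np.linalg.norm(y)
    return Rot.from_matrix(np.c_[np.cross(y,z),y,z])
def down(yaw):  # jaw dir perpendicular to horizontal direction yaw
    return frame([0,0,-1],[-np.sin(yaw),np.cos(yaw),0])
E
python3 - <<'E'
from h import *
L=[]
for n,f,box in(("top","pics/top0.png",(262,160,302,198)),("scene","pics/scene0.png",(256,198,296,232))):
    im=cv2.imread(f);x0,y0,x1,y1=box
    m=(im.max(2)<50).astype(np.uint8);mm=np.zeros_like(m);mm[y0:y1,x0:x1]=m[y0:y1,x0:x1]
    cs,_=cv2.findContours(mm,cv2.RETR_EXTERNAL,cv2.CHAIN_APPROX_NONE);c=max(cs,key=cv2.contourArea);h=cv2.convexHull(c)
    M=cv2.moments(h);uv=(M["m10"]/M["m00"],M["m01"]/M["m00"]);print(n,uv,cv2.boundingRect(h),"pred",proj(n,CAP))
    L.append(ray(n,uv))
A=np.zeros((3,3));b=np.zeros(3)
for o,d in L:
    d=d/np.linalg.norm(d);Q=np.eye(3)-np.outer(d,d);A+=Q;b+=Q@o
p=np.linalg.solve(A,b);print("tri",p,"pred",CAP,"gap",[np.linalg.norm(np.cross(p-o,d/np.linalg.norm(d))) for o,d in L])
f=np.array([*O,0]);dd=p-f;print("local",dd@XD,dd@np.cross([0,0,1],XD),p[2])
q0=r.observe()["joints"]
for k in(0,1):
    R=down(-.99+np.pi*k); R2=down(YAW+np.pi*k)
    for R_ in (R,R2): print("table",kin.solve_ik([*O,.106],R_.as_quat()))
for a in np.arange(0,6.28,.5):
    y=Rot.from_rotvec(-AX*a).apply(XD*C+np.array([0,0,S]))
    R=frame(-AX,y);g=CAP+AX*.005
    q=kin.solve_ik(g-AX*.019,R.as_quat());q2=kin.solve_ik(g+AX*.10,R.as_quat())
    print(round(a,1),q,None if q2 is None else q2)
E
```

```text
top (281.01840838289434, 179.6222033418295) (266, 166, 31, 28) pred [280.98632463 180.37989834]
scene (275.1061594202898, 213.57065217391303) (256, 198, 40, 33) pred [275.03327875 216.95784721]
tri [0.64305792 0.01974318 0.18343047] pred [0.64299447 0.01974647 0.175     ] gap [np.float64(0.00021966937576788355), np.float64(0.00021966937576789708)]
local -0.14602085612932206 6.002271464580999e-05 0.18343047421967756
table [-3.82988688e-01  2.70602684e-01  1.77271056e+00 -4.44089210e-16
  1.09827941e+00 -9.63785015e-01]
table [-3.82988688e-01  2.70602684e-01  1.77271056e+00 -4.44089210e-16
  1.09827941e+00  3.21498474e-03]
table [-3.82988688e-01  2.70602684e-01  1.77271056e+00 -4.44089210e-16
  1.09827941e+00  2.17780764e+00]
table None
0.0 [ 0.04979719  0.48990833  1.46030033 -0.54863364  1.49232732  2.13580801] [ 0.13378523  0.48845974  1.27698449 -0.52528391  1.69226488  2.11070291]
0.5 [ 0.04979719  0.48990833  1.46030033 -0.54863364  1.49232732  2.63580801] [ 0.13378523  0.48845974  1.27698449 -0.52528391  1.69226488  2.61070291]
1.0 None None
1.5 [ 0.04979719  0.48990833  1.46030
[... 782 characters left out ...]
32732 -0.1473773 ] [ 0.13378523  0.48845974  1.27698449 -0.52528391  1.69226488 -0.17248239]
4.5 [ 0.04979719  0.48990833  1.46030033 -0.54863364  1.49232732  0.3526227 ] [ 0.13378523  0.48845974  1.27698449 -0.52528391  1.69226488  0.32751761]
5.0 [ 0.04979719  0.48990833  1.46030033 -0.54863364  1.49232732  0.8526227 ] [ 0.13378523  0.48845974  1.27698449 -0.52528391  1.69226488  0.82751761]
5.5 [ 0.04979719  0.48990833  1.46030033 -0.54863364  1.49232732  1.3526227 ] [ 0.13378523  0.48845974  1.27698449 -0.52528391  1.69226488  1.32751761]
6.0 [ 0.04979719  0.48990833  1.46030033 -0.54863364  1.49232732  1.8526227 ] [ 0.13378523  0.48845974  1.27698449 -0.52528391  1.69226488  1.82751761]
```

```bash
python3 - <<'E'
from h import *
R=down(-.985)
r.move_pose([.4,.45,.33],R.as_quat())
r.move_pose([*O,.25],R.as_quat())
print(r.observe()["time"],r.observe()["joints"])
print(r.move_linear([*O,.106],v=.12,f_stop=25))
s=r.observe();print(s["time"],s["eef_pos"],s["wrist_force"])
r.grasp(60);s=r.observe();print(s["time"],s["gripper_width"],s["wrist_force"],s["ft_torque"],s["eef_pos"])
cv2.imwrite("pics/scene1.png",cv2.resize(vision.grab_frame("scene")[120:320,120:360],None,fx=3,fy=3))
E
```

```text
3.3583 [-3.81587618e-01  1.12255580e-01  1.67398240e+00  1.75083819e-04
  1.35506570e+00 -9.68676477e-01]
False
4.7083 [ 0.58869947 -0.11575649  0.10703344] [-0.87389063 -0.31613558 -0.23907417]
5.275 0.027338317325050054 [-4.46126185 -2.39512523  4.15567827] [-0.1516226   0.69742881  0.05118025] [ 0.58725689 -0.11602689  0.10646157]
```

View pics/scene1.png

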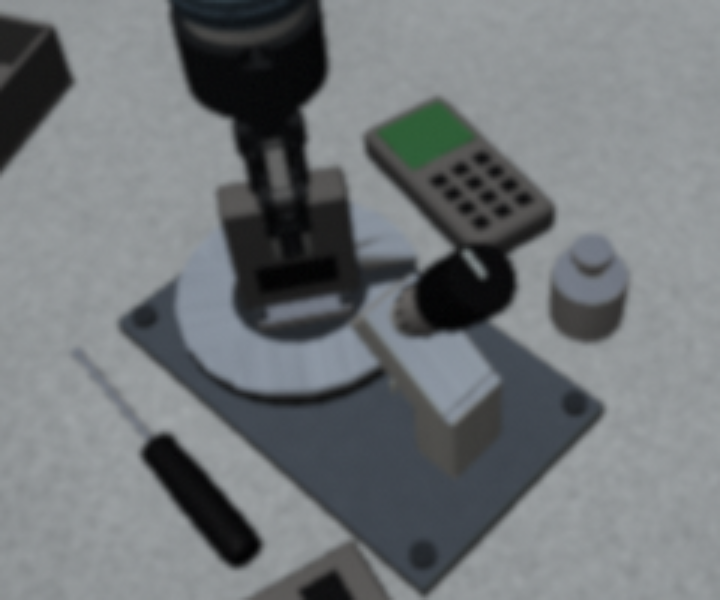

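The picture shows the box gripped squarely near its middle (about (290,215)), with small forces. Now I'll turn it to line up.

```bash
python3 - <<'E'
from h import *
q=kin.solve_ik([*O,.106],down(YAW).as_quat());print(q)
q0=r.observe()["joints"]
for f in(.5,1):
    qq=np.array(q);qq[5]=q0[5]+f*(q[5]-q0[5]);r.movej(qq)
    s=r.observe();print(s["time"],s["joints"][5],s["wrist_force"],s["ft_torque"],s["gripper_width"],s["eef_pos"])
r.ungrasp()
r.move_linear([*O,.25],v=.2)
s=r.observe();print(s["time"],s["eef_pos"],s["wrist_force"])
im=vision.grab_frame("top");cv2.imwrite("pics/top2.png",im)
cv2.imwrite("pics/scene2.png",vision.grab_frame("scene"))
cv2.imwrite("pics/top2z.png",cv2.resize(im[130:290,230:430],None,fx=4,fy=3.75))
z=cv2.imread("pics/scene2.png")
cv2.imwrite("pics/scene2z.png",cv2.resize(z[120:320,120:360],None,fx=3,fy=3))
E
```

```text
[-3.82988688e-01  2.70602684e-01  1.77271056e+00 -4.44089210e-16
  1.09827941e+00  3.21498474e-03]
5.8583 -0.48212318016741895 [-5.68397705 -1.67060807  5.38685346] [-0.273607    0.75482027 -0.21853838] 0.02727562174375465 [ 0.58711395 -0.11611518  0.10647303]
6.3917 0.0039218307936936675 [-7.10786184 -0.77009405  5.96205784] [-0.21448118  0.86981517 -0.27404382] 0.027284752317703137 [ 0.58698947 -0.11605352  0.10648438]
7.8583 [ 0.58722305 -0.11520978  0.24837313] [-0.00680075 -0.10405225 -0.70611285]
```

View pics/top2z.png

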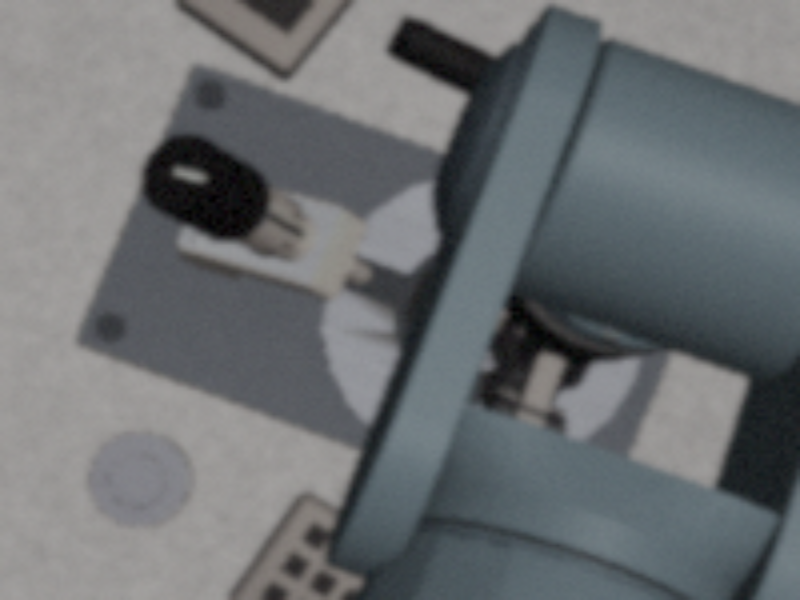

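View pics/scene2z.png

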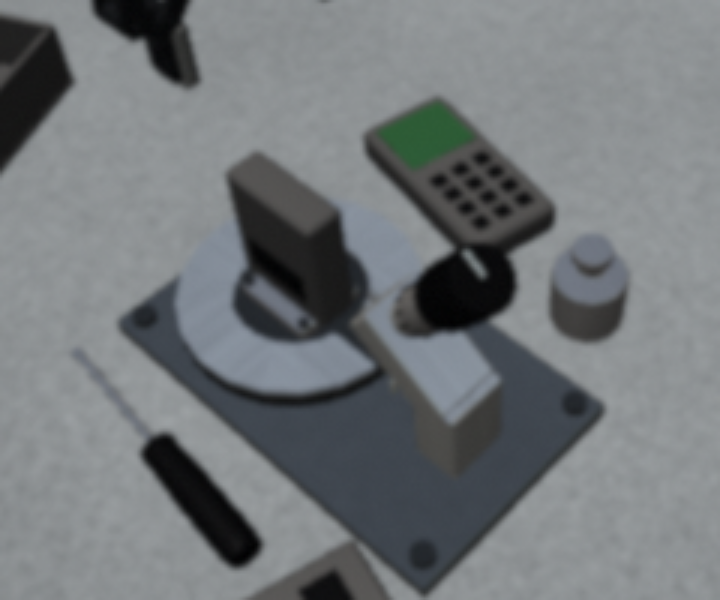

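The table now looks lined up: the keyway at about (375,280) in the top crop points at the nose at (360,272). I'll go to the pre-grasp above the cap and check again from there.

```bash
cat >> h.py <<'E'
def Rc(a): return frame(-AX,Rot.from_rotvec(-AX*a).apply(XD*C+np.array([0,0,S])))
E
python3 - <<'E'
from h import *
R=Rc(1.7)
print(r.observe()["joints"])
r.move_pose([.58,-.05,.36],down(YAW).as_quat())
p=CAP+AX*.14
q=kin.solve_ik(p,R.as_quat());print("pre",q)
r.move_pose(p,R.as_quat())
s=r.observe();print(s["time"],s["eef_pos"],p,s["joints"])
im=vision.grab_frame("top");cv2.imwrite("pics/top3.png",im)
cv2.imwrite("pics/top3z.png",cv2.resize(im[130:290,230:430],None,fx=4,fy=3.75))
z=vision.grab_frame("scene");cv2.imwrite("pics/scene3.png",z)
cv2.imwrite("pics/scene3z.png",cv2.resize(z[100:320,120:380],None,fx=2.7,fy=2.7))
E
```

```text
[-3.83092229e-01  1.14137575e-01  1.67649209e+00 -5.54135282e-06
  1.35477361e+00  3.20598989e-03]
pre [ 0.15690131  0.49888363  1.21064838 -0.52270327  1.75208051 -2.48081067]
10.7417 [0.6732453  0.09369364 0.28957586] [0.67324169 0.09413268 0.28968129] [ 0.15626187  0.49888921  1.21084975 -0.5226955   1.75202292 -2.48054749]
```

View pics/top3z.png

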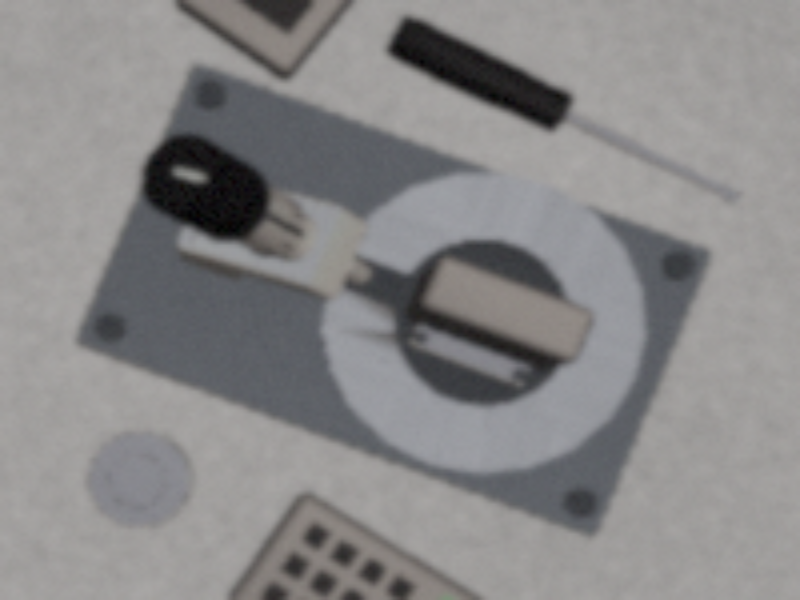

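View pics/scene3z.png

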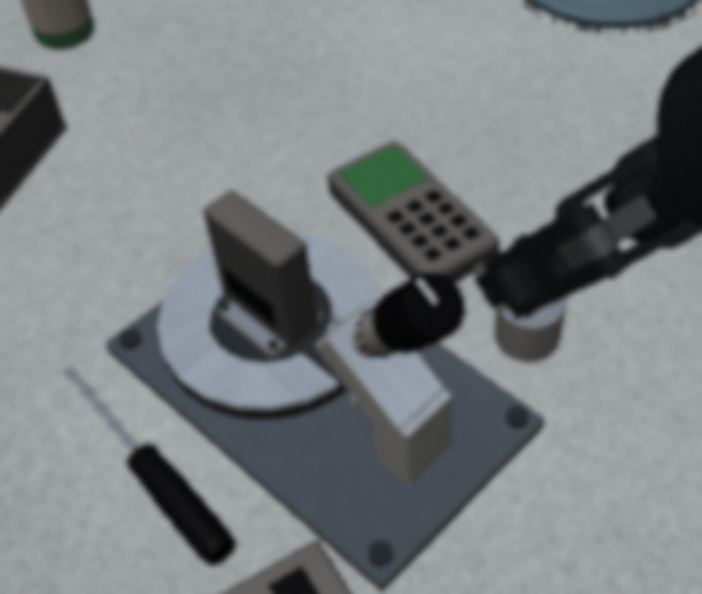

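```bash
python3 - <<'E'
from h import *
im=cv2.imread("pics/top3.png");g=cv2.cvtColor(im,cv2.COLOR_BGR2GRAY).astype(np.float32)
Y=np.array([-XD[1],XD[0],0])
for rad in(.048,.050,.052,.054):
    ys=np.arange(-.02,.0201,.001)
    uv=np.array([proj("top",np.array([*O,.054])-XD*np.sqrt(rad**2-y*y)+Y*y) for y in ys],np.float32)
    print(rad,cv2.remap(g,uv[None,:,0],uv[None,:,1],cv2.INTER_CUBIC)[0].round().astype(int).tolist())
# box top outline
hsv=cv2.cvtColor(im,cv2.COLOR_BGR2HSV)
for p in[(345,206),(360,212),(370,216),(370,195)]: print(im[p[1],p[0]],hsv[p[1],p[0]])
b=cv2.GaussianBlur(im,(3,3),0).astype(int)
m=((b[:,:,2]-b[:,:,0])>6).astype(np.uint8);mm=np.zeros_like(m);mm[190:228,328:384]=m[190:228,328:384]
mm=cv2.morphologyEx(mm,cv2.MORPH_OPEN,np.ones((3,3),np.uint8))
cs,_=cv2.findContours(mm,cv2.RETR_EXTERNAL,cv2.CHAIN_APPROX_NONE);c=max(cs,key=cv2.contourArea)
P=np.array([onz("top",q[0],.146)[:2] for q in c.astype(float)],np.float32)
(cx,cy),wh,an=cv2.minAreaRect(P*1000);print("box",cx,cy,wh,an,"yaw rel",[((np.radians(an+k)-YAW+np.pi/4)%(np.pi/2))-np.pi/4 for k in(0,)])
E
```

```text
0.048 [145, 144, 142, 137, 129, 121, 117, 111, 104, 94, 87, 77, 69, 63, 62, 62, 61, 61, 62, 62, 61, 59, 59, 60, 61, 62, 64, 66, 80, 100, 120, 137, 145, 151, 153, 153, 153, 153, 153, 152, 153]
0.05 [152, 149, 145, 138, 133, 126, 121, 116, 111, 102, 93, 81, 71, 66, 65, 63, 62, 61, 61, 60, 59, 58, 57, 58, 60, 61, 61, 65, 76, 96, 121, 137, 149, 152, 153, 155, 155, 154, 154, 153, 153]
0.052 [153, 151, 147, 144, 138, 133, 127, 123, 115, 107, 93, 81, 70, 66, 62, 60, 60, 61, 62, 63, 64, 62, 59, 57, 57, 58, 61, 64, 72, 94, 118, 139, 149, 153, 155, 155, 155, 155, 152, 151, 152]
0.054 [153, 152, 151, 147, 143, 137, 130, 123, 118, 107, 94, 79, 70, 64, 62, 61, 62, 64, 62, 60, 60, 60, 60, 59, 59, 59, 61, 63, 76, 93, 117, 134, 143, 151, 154, 155, 154, 154, 154, 152, 151]
[128 132 140] [ 10  22 140]
[132 138 143] [ 16  20 143]
[129 135 139] [ 18  18 139]
[160 154 152] [113  13 160]
box 587.8262939453125 -114.27355194091797 (72.15940856933594, 25.855405807495117) 67.12226104736328 yaw rel [np.float64(-0.013088196930166163)]
```

Lined up: the keyway's edges measure about -9.8 and +9.4 mm, and the box yaw is -0.013 rad off. Now descending on the cap.

```bash
python3 - <<'E'
from h import *
p=CAP+AX*(.004-.019)
print(r.move_linear(p,v=.1,f_stop=20))
s=r.observe();print(s["time"],s["eef_pos"]-p,s["wrist_force"])
im=vision.grab_frame("scene");cv2.imwrite("pics/scene4.png",cv2.resize(im[100:320,120:380],None,fx=2.7,fy=2.7))
r.grasp(40);s=r.observe();print(s["time"],s["gripper_width"],s["eef_pos"]-p,"F tool",Rc(1.7).inv().apply(s["wrist_force"]),Rc(1.7).inv().apply(s["ft_torque"]))
im=vision.grab_frame("scene");cv2.imwrite("pics/scene5.png",cv2.resize(im[100:320,120:380],None,fx=2.7,fy=2.7))
E
```

```text
False
12.5417 [0.00045312 0.00025331 0.0006555 ] [ 0.35962522  0.23756095 -0.01356017]
13.0917 0.036926599050925074 [ 3.20082908e-04 -1.79929000e-05  2.66209215e-04] F tool [-0.74024631 -1.6739819  -1.03592051] [-0.05722509 -0.34753056 -0.03419447]
```

View pics/scene5.png

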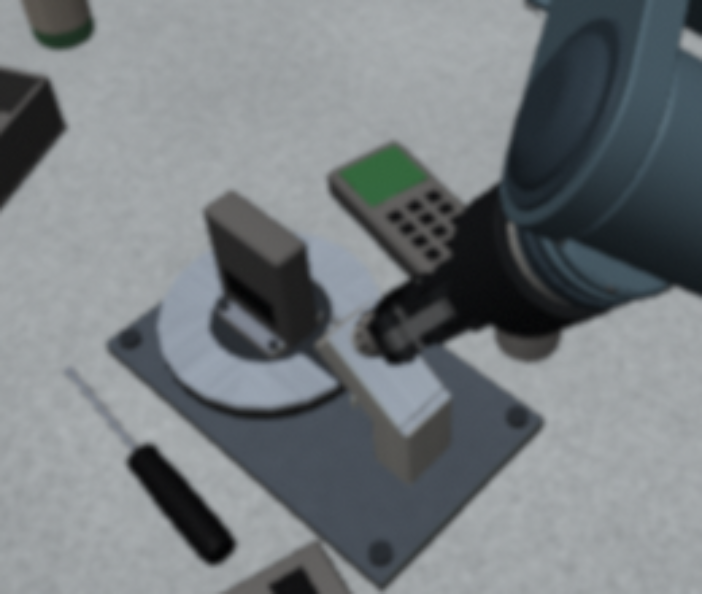

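The grip is well centred: width 37 mm, side forces under 2 N. I'll turn it helically while watching the moment about the axis.

```bash
python3 - <<'E'
from h import *
p0=CAP+AX*(.004-.019)
for a in np.r_[np.arange(.25,2.3,.25),2.4,2.5]:
    R=Rc(1.7+a);q=kin.solve_ik(p0-AX*.0051*a,R.as_quat())
    if q is None or abs(q[5]-r.observe()["joints"][5])>1: print("stop",a,q);break
    r.movej(q);s=r.observe();f=R.inv().apply(s["wrist_force"]);t=R.inv().apply(s["ft_torque"])
    print(round(a,2),round(s["time"],2),"q6 %.2f"%s["joints"][5],f.round(1),t.round(3),round(s["gripper_width"],4))
    if abs(f).max()>25: print("force");break
E
```

```text
0.25 13.49 q6 -2.20 [-1.6 -1.9 -1.6] [ 0.05  -0.383  0.156] 0.0367
0.5 13.84 q6 -1.95 [-1.8 -2.1 -2.2] [ 0.127 -0.41   0.147] 0.0372
0.75 14.19 q6 -1.70 [-2.6 -2.6 -2.5] [ 0.124 -0.498  0.176] 0.0373
1.0 14.54 q6 -1.45 [-3.7 -2.3 -2.3] [ 0.237 -0.574  0.078] 0.0373
1.25 14.89 q6 -1.20 [-4.3 -1.7 -2. ] [ 0.321 -0.561  0.161] 0.0371
1.5 15.24 q6 -0.95 [-3.5 -2.2 -2. ] [ 0.29  -0.591  0.191] 0.0372
1.75 15.59 q6 -0.70 [-5.2 -0.6 -5. ] [ 0.442 -0.638  0.073] 0.0371
2.0 15.94 q6 -0.45 [-5.4 -1.1 -3.2] [ 0.343 -0.739  0.175] 0.0371
2.25 16.29 q6 -0.20 [-5.1 -0.2 -3.8] [ 0.181 -0.617  0.193] 0.0375
2.4 16.56 q6 -0.05 [-4.7  1.3 -4.4] [ 0.175 -0.595  0.18 ] 0.037
2.5 16.81 q6 0.05 [-5.9  0.6 -4. ] [ 0.02  -0.577  0.16 ] 0.0371
```

```bash
python3 - <<'E'
from h import *
p0=CAP+AX*(.004-.019)
for a in np.arange(2.6,3.11,.1):
    R=Rc(1.7+a);q=kin.solve_ik(p0-AX*min(.0051*a,.0132),R.as_quat())
    r.movej(q);s=r.observe();f=R.inv().apply(s["wrist_force"]);t=R.inv().apply(s["ft_torque"])
    print(round(a,2),round(s["time"],2),"q6 %.2f"%s["joints"][5],f.round(1),t.round(3),round(s["gripper_width"],4))
    if abs(f).max()>25: print("force");break
for n in("scene","top"):cv2.imwrite(f"pics/{n}6.png",vision.grab_frame(n))
im=cv2.imread("pics/scene6.png");cv2.imwrite("pics/scene6z.png",cv2.resize(im[180:270,200:320],None,fx=6,fy=6,interpolation=cv2.INTER_CUBIC))
E
```

```text
2.6 17.06 q6 0.15 [-5.1  1.2 -4.3] [ 0.022 -0.538  0.165] 0.0368
2.7 17.31 q6 0.25 [-4.6  2.8 -2.5] [-0.034 -0.574  0.073] 0.0373
2.8 17.56 q6 0.35 [-6.1  2.2 -1.8] [-0.139 -0.622  0.058] 0.0373
2.9 17.81 q6 0.45 [-5.2  3.5 -0.8] [-0.215 -0.691  0.031] 0.0371
3.0 18.06 q6 0.55 [-4.6  2.9 -1.6] [-0.274 -0.602  0.03 ] 0.0369
3.1 18.31 q6 0.65 [-3.9  3.9 -1. ] [-0.409 -0.597  0.052] 0.037
```

View pics/scene6z.png

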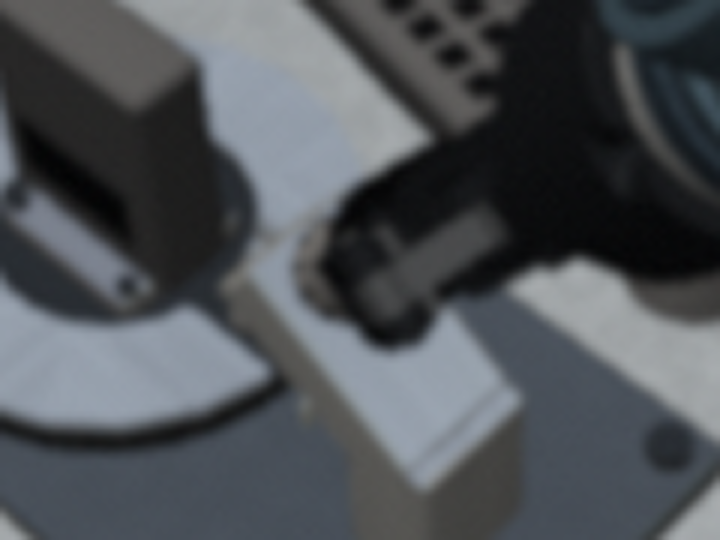

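The moment fell after 2.6 rad instead of rising, so slip isn't proven. I'll let go, back off and check the line marks and the cap's position.

```bash
python3 - <<'E'
from h import *
r.ungrasp()
r.move_linear(CAP+AX*.12,v=.2)
s=r.observe();print(s["time"],s["eef_pos"])
for n in("scene","top"):cv2.imwrite(f"pics/{n}7.png",vision.grab_frame(n))
def crop(f,b): 
    im=cv2.imread(f);return cv2.resize(im[b[1]:b[3],b[0]:b[2]],(390,290),interpolation=cv2.INTER_CUBIC)
t=(255,160,325,212);sc=(235,195,305,247)
cv2.imwrite("pics/cmp7.png",np.vstack([np.hstack([crop("pics/top0.png",t),crop("pics/top7.png",t)]),np.hstack([crop("pics/scene0.png",sc),crop("pics/scene7.png",sc)])]))
E
```

```text
19.8333 [0.66827519 0.08308221 0.27181887]
```

View pics/cmp7.png

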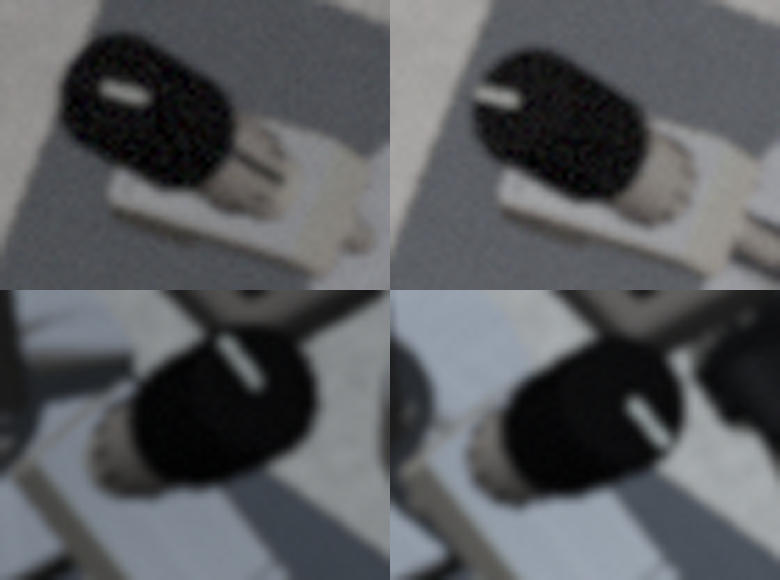

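```bash
python3 - <<'E'
from h import *
e1=XD*C+np.array([0,0,S]);e2=np.cross(-AX,e1)   # cw angle positive
def line(f,n,box,adv):
    im=cv2.imread(f);x0,y0,x1,y1=box;g=im[y0:y1,x0:x1].min(2).astype(float)
    w=np.clip(g-60,0,None);vv,uu=np.nonzero(w);ww=w[vv,uu]
    c=np.array([(uu*ww).sum(),(vv*ww).sum()])/ww.sum()
    dd=np.c_[uu,vv]-c;ev,E=np.linalg.eigh((dd*ww[:,None]).T@dd/ww.sum())
    ext=E[:,1]*np.sqrt(3*ev[1])
    out=[]
    for k in(0,-1,1):
        o,d=ray(n,c+[x0,y0]+k*ext);pc=CAP+AX*(.025-adv);X=o+d*(((pc-o)@AX)/(d@AX))-pc
        out.append((X@e1,X@e2))
    out=np.array(out);v=out[2]-out[1]
    if v@out[0]<0:v=-v
    print(f,"centre mm",(out[0]*1000).round(1),"ends",(out[1:]*1000).round(1).tolist(),"ang centre %.2f dir %.2f"%(np.arctan2(out[0][1],out[0][0]),np.arctan2(v[1],v[0])))
line("pics/top0.png","top",(271,173,284,181),0)
line("pics/top7.png","top",(270,174,281,181),.013)
line("pics/scene0.png","scene",(273,203,284,215),0)
line("pics/scene7.png","scene",(275,212,286,225),.013)
def blob(f,n,x0,y0,x1,y1):
    im=cv2.imread(f);m=(im.max(2)<50).astype(np.uint8);mm=np.zeros_like(m);mm[y0:y1,x0:x1]=m[y0:y1,x0:x1]
    cs,_=cv2.findContours(mm,cv2.RETR_EXTERNAL,cv2.CHAIN_APPROX_NONE);h=cv2.convexHull(max(cs,key=cv2.contourArea));M=cv2.moments(h)
    return np.array([M["m10"]/M["m00"],M["m01"]/M["m00"]])
b0=blob("pics/top0.png","top",258,160,305,205);b1=blob("pics/top7.png","top",258,160,305,205)
print("top shift",b1-b0,"pred 13mm",proj("top",CAP-AX*.013)-proj("top",CAP), "10mm",proj("top",CAP-AX*.01)-proj("top",CAP))
E
```

```text
pics/top0.png centre mm [ 8.4 -1.1] ends [[16.3, -1.1], [0.4, -1.1]] ang centre -0.13 dir -0.00
pics/top7.png centre mm [-9.4 -0.7] ends [[-0.6, -0.6], [-18.3, -0.8]] ang centre -3.06 dir -3.13
pics/scene0.png centre mm [11.3  0.5] ends [[18.5, 0.6], [4.0, 0.4]] ang centre 0.04 dir 0.01
pics/scene7.png centre mm [-7.6  0.4] ends [[1.2, 0.4], [-16.3, 0.4]] ang centre 3.09 dir -3.14
top shift [4.13752997 2.49293718] pred 13mm [4.02069624 2.34216888] 10mm [3.10117191 1.80652004]
```

The white line has turned about 3.1 rad, while the cap moved down only about 13.4 mm (2.6 rad of turning), so the slip is about 0.5 rad. To settle it, I'll do one short regrip and turn: the white line should move and the cap should not.

```bash
python3 - <<'E'
from h import *
a0=1.7+3.1
pe=CAP+AX*(.004-.019-.0132)
print(r.move_linear(pe,v=.12,f_stop=20))
r.grasp(40)
for da in(0,.2,.4):
    R=Rc(a0+da)
    if da: r.movej(kin.solve_ik(pe,R.as_quat()))
    s=r.observe();print(da,s["time"],"q6 %.2f"%s["joints"][5],R.inv().apply(s["wrist_force"]).round(1),R.inv().apply(s["ft_torque"]).round(3),s["gripper_width"])
r.ungrasp()
r.move_linear(CAP+AX*.14,v=.2)
print(r.observe()["time"],r.observe()["wrist_force"])
for n in("scene","top"):cv2.imwrite(f"pics/{n}8.png",vision.grab_frame(n))
def crop(f,b): 
    im=cv2.imread(f);return cv2.resize(im[b[1]:b[3],b[0]:b[2]],(390,290),interpolation=cv2.INTER_CUBIC)
t=(255,160,325,212);sc=(235,195,305,247)
cv2.imwrite("pics/cmp8.png",np.vstack([np.hstack([crop("pics/top7.png",t),crop("pics/top8.png",t)]),np.hstack([crop("pics/scene7.png",sc),crop("pics/scene8.png",sc)])]))
im=cv2.imread("pics/top8.png");cv2.imwrite("pics/top8z.png",cv2.resize(im[80:340,210:440],None,fx=3,fy=2.3))
def blob(f,n,x0,y0,x1,y1):
    im=cv2.imread(f);m=(im.max(2)<50).astype(np.uint8);mm=np.zeros_like(m);mm[y0:y1,x0:x1]=m[y0:y1,x0:x1]
    cs,_=cv2.findContours(mm,cv2.RETR_EXTERNAL,cv2.CHAIN_APPROX_NONE);h=cv2.convexHull(max(cs,key=cv2.contourArea));M=cv2.moments(h)
    return np.array([M["m10"]/M["m00"],M["m01"]/M["m00"]])
print([blob(f"pics/top{k}.png","top",258,160,305,205) for k in(0,7,8)])
E
```

```text
False
0 21.8167 q6 0.66 [-0.   1.5 -1.8] [ 0.143  0.345 -0.094] 0.037291016605000726
0.2 22.125 q6 0.85 [ 1.   1.  -2.3] [0.098 0.343 0.051] 0.037323409257820156
0.4 22.4333 q6 1.05 [ 0.5  0.9 -3.1] [0.018 0.347 0.029] 0.037159928266795345
23.9583 [-0.10189825  1.16041761  0.83184057]
[array([281.01840838, 179.62220334]), array([285.15593835, 182.11514053]), array([285.08424242, 182.08060606])]
```

View pics/cmp8.png

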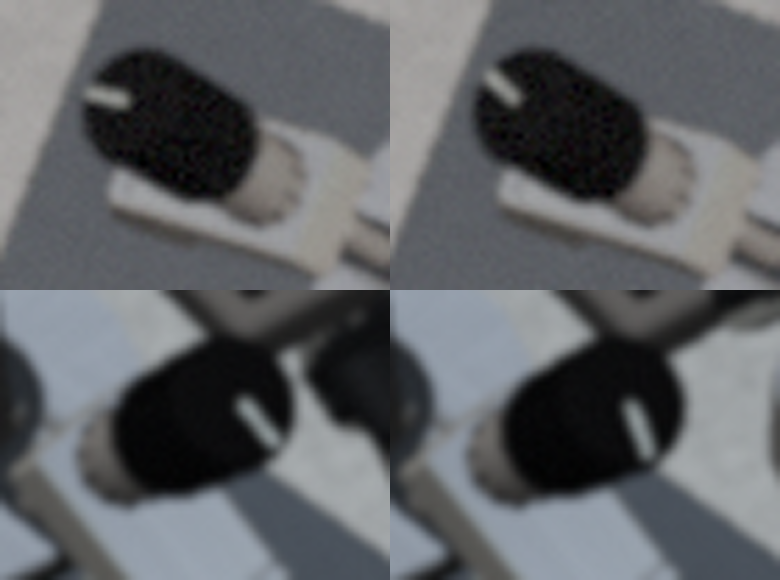

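View pics/top8z.png

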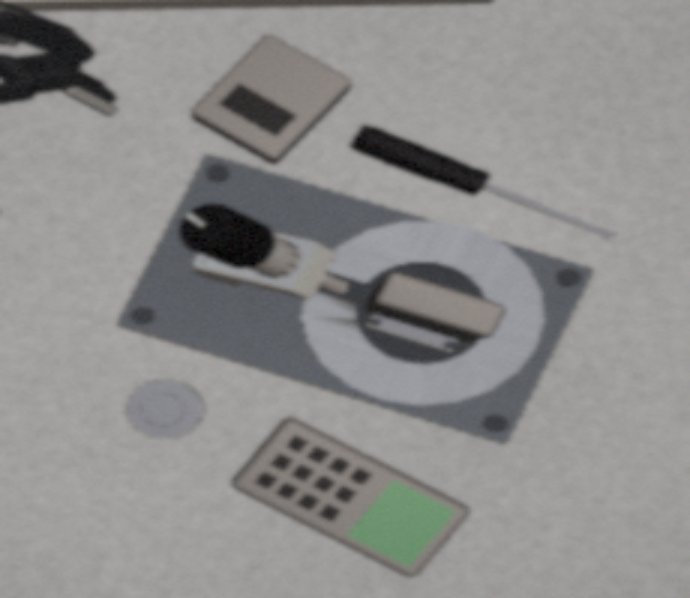

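The white line moved about 0.4 rad further clockwise. The cap stayed put (285.1,182.1 before and after), so the ratchet is slipping with the spindle home. The nose lies in the keyway at about (340,285), the bystanders are in place and the gripper is clear, so I'm handing in.

```bash
python3 - <<'E'
from bench import r,job
print(r.observe()["time"]);print(job.finish_job())
E
```

```text
24.0583
the job is handed in; nothing more can be done
None
```

The table is locked. I turned it about 0.97 rad clockwise by the sensor, then screwed the spindle home by its cap and on until the ratchet slipped. I handed in at 24 s of the 61 s, with the gripper open and clear.

**Line-up:** before screwing, the keyway was centred under the spindle to about 0.2 mm, and the box was within about 0.015 rad of true.

**Spindle home:** the cap moved about 13.4 mm down its axis, against the 13 mm expected. The last picture shows the nose in the keyway.

**Ratchet:** after the first 3.1 rad of turning, I let go, regripped and turned 0.4 rad more. The white line moved that far while the cap did not advance at all. I estimate about 0.9 rad of slip in total, which is more than the click or two asked for.

**Bystanders:** the driver, weight, meter and spare look unmoved in the last picture.

**What disagreed:**
- **Wrist moment:** it fell to about 0.05 N m after the stop instead of rising to 0.21 N m. I didn't use it as proof of slip and relied on the pictures.
- **Cap height:** my first camera fix came out 8 mm high because the image mask was clipped. I used the given height, and the cap gripped well centred.

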